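Close down the print bench: dry the boards, book in the inks

TASK

The printing session is over. Lean every washed printing board from the rack against the drying wall, bare wood end up, its foot on the wall's base plate, well out from the wall and behind the stop bar, so that it cannot slide; and stand every ink can upright on the scanner's black mat, turned so that its bar-code label points squarely at the scanner bar. Once all the cans stand so, press the green scan button fully to book them in; leave everything else on the bench alone, and at the end all boards and cans must be in their places, put right again if something was knocked.

Things in the scene. Friction and masses are not known exactly. Their poses are not given: they have to be found in the camera images.
- drywall: Fixed low white wall, left: 320 mm long, 165 high, 18 thick, on an 8 mm plywood base plate with a black stop bar. Origin: table height, mid-length, on the wall's front face; +x into the wall, y along it. Plate to x = -100 mm; bar x = -95 to -80, top 30 mm up. A board's foot goes on the plate between bar and wall face (x = 0); it then rests on the wall's top edge about 20 deg off vertical, top end well above the wall.
- rack: Wash rack, fixed, grey and white plastic, 200 x 80 mm, 55 mm high. Origin: centre of its underside. Three slots in a row along its x axis, at x = -65, 0 and 65 mm, each 16 mm wide between ribs; slot floor 10 mm up. Boards stand upright in the slots.
- board1_mid (a point): Printing board with blue ink (may be absent): wood, 260 mm long, 50 mm wide, 12 mm thick, about 0.2 kg; lower 166 mm blue, upper end bare wood, the end to grip. This point is its centre; z runs along the length from the foot to the bare end, x through the thickness, y across the width. Starts upright in a rack slot.
- board1_foot (a point): Centre of the foot end face (the inked end) of the blue board, same axes.
- board2_mid (a point): Printing board with yellow ink (may be absent): wood, 260 mm long, 50 mm wide, 12 mm thick, about 0.2 kg; lower 166 mm yellow, upper end bare wood, the end to grip. This point is its centre; z runs along the length from the foot to the bare end, x through the thickness, y across the width. Starts upright in a rack slot.
- board2_foot (a point): Centre of the foot end face (the inked end) of the yellow board, same axes.
- board3_mid (a point): Printing board with red ink (may be absent): wood, 260 mm long, 50 mm wide, 12 mm thick, about 0.2 kg; lower 166 mm red, upper end bare wood, the end to grip. This point is its centre; z runs along the length from the foot to the bare end, x through the thickness, y across the width. Starts upright in a rack slot.
- board3_foot (a point): Centre of the foot end face (the inked end) of the red board, same axes.
- can1_center (a point): Blue ink can (may be absent), 58 mm diameter, 60 mm high, about 0.25 kg, standing on the table. This point is its centre, 30 mm up. Its x axis points out through the white bar-code label on its side (a white stripe on the lid runs from the middle towards the label); z is up.
- can2_center (a point): Yellow ink can (may be absent), 58 mm diameter, 60 mm high, about 0.25 kg, standing on the table. This point is its centre, 30 mm up. Its x axis points out through the white bar-code label on its side (a white stripe on the lid runs from the middle towards the label); z is up.
- can3_center (a point): Red ink can (may be absent), 58 mm diameter, 60 mm high, about 0.25 kg, standing on the table. This point is its centre, 30 mm up. Its x axis points out through the white bar-code label on its side (a white stripe on the lid runs from the middle towards the label); z is up.
- scanner: Fixed scanner, right: grey bar 340 mm long, 60 deep, 70 high, one long red window, thin flat black mat before it. Origin: centre of the bar's underside; -x points out of the window over the mat, y along the bar. Window at x = -30 mm; mat x = -160 to -60, y = -150 to 150. A can faces the scanner when its label points square to the bar (can's x along scanner's +x).
- scan (a joint): Travel of the green scan button, pressed down: 0 free, 0.006 m fully down (about 5 N); it springs back.
- scan_top (a point): Centre of the top of the green scan button (32 mm across, in a black housing on the table).
- spray: Bystander, to be left alone: orange spray bottle, 64 mm diameter, 170 mm high. Origin: at its underside.
- jar: Bystander, to be left alone: amber glass jar, 70 mm diameter, 90 mm high. Origin: at its underside.
- knife: Bystander, to be left alone: palette knife lying flat, 190 mm long. Origin: at its underside.
- tape: Bystander, to be left alone: roll of yellow tape lying flat, 90 mm diameter, 24 mm high. Origin: at its underside.
- eraser: Bystander, to be left alone: black rubber block 35 x 55 x 18 mm. Origin: at its underside.

How it is judged:
On the way, in this order (a step that is already met when the one before it is completed fails the run):
1. every can stands on the mat with its label facing the scanner, released (x of can1_center in the frame of scanner between -0.16 and -0.055 m and y of can1_center in the frame of scanner between -0.15 and 0.15 m and height (world z) of each of can1_center, can2_center, can3_center below 0.04 m and angle between each of can1_center, can2_center, can3_center's own z axis and vertical below 0.15 rad and angle between the x axis of each of can1_center, can2_center, can3_center and the x axis of scanner, either way round below 0.3 rad and x of scanner in the frame of can1_center above 0 m and x of can2_center in the frame of scanner between -0.16 and -0.055 m and y of can2_center in the frame of scanner between -0.15 and 0.15 m and x of scanner in the frame of can2_center above 0 m and x of can3_center in the frame of scanner between -0.16 and -0.055 m and y of can3_center in the frame of scanner between -0.15 and 0.15 m and x of scanner in the frame of can3_center above 0 m and contact force between each of can1, can2, can3 and the fingers below 0.1 N), for 0.2 s.
2. then the scan button is pressed while the cans face the scanner (x of can1_center in the frame of scanner between -0.16 and -0.055 m and y of can1_center in the frame of scanner between -0.15 and 0.15 m and height (world z) of each of can1_center, can2_center, can3_center below 0.04 m and angle between each of can1_center, can2_center, can3_center's own z axis and vertical below 0.15 rad and angle between the x axis of each of can1_center, can2_center, can3_center and the x axis of scanner, either way round below 0.3 rad and x of scanner in the frame of can1_center above 0 m and x of can2_center in the frame of scanner between -0.16 and -0.055 m and y of can2_center in the frame of scanner between -0.15 and 0.15 m and x of scanner in the frame of can2_center above 0 m and x of can3_center in the frame of scanner between -0.16 and -0.055 m and y of can3_center in the frame of scanner between -0.15 and 0.15 m and x of scanner in the frame of can3_center above 0 m and value of joint scan above 0.004 m).
At the end, for the whole second after the job is handed in: Every board leans on the wall 7 to 30 deg off vertical, foot between stop bar and wall, 25 mm or more from the wall; every can stands upright, centre on the mat, label within 17 deg of square to the scanner; button released; all at rest (x of can1_center in the frame of scanner between -0.16 and -0.055 m and y of can1_center in the frame of scanner between -0.15 and 0.15 m and height (world z) of each of can1_center, can2_center, can3_center below 0.04 m and angle between each of can1_center, can2_center, can3_center's own z axis and vertical below 0.15 rad and angle between the x axis of each of can1_center, can2_center, can3_center and the x axis of scanner, either way round below 0.3 rad and x of scanner in the frame of can1_center above 0 m and x of can2_center in the frame of scanner between -0.16 and -0.055 m and y of can2_center in the frame of scanner between -0.15 and 0.15 m and x of scanner in the frame of can2_center above 0 m and x of can3_center in the frame of scanner between -0.16 and -0.055 m and y of can3_center in the frame of scanner between -0.15 and 0.15 m and x of scanner in the frame of can3_center above 0 m and x of board1_foot in the frame of drywall between -0.085 and -0.025 m and y of board1_foot in the frame of drywall between -0.155 and 0.155 m and z of each of board1_foot, board2_foot, board3_foot in the frame of drywall below 0.03 m and x of board1_mid in the frame of drywall between -0.04 and 0.03 m and angle between board1_mid's own z axis and vertical between 0.12 and 0.52 rad and x of board2_foot in the frame of drywall between -0.085 and -0.025 m and y of board2_foot in the frame of drywall between -0.155 and 0.155 m and x of board2_mid in the frame of drywall between -0.04 and 0.03 m and angle between board2_mid's own z axis and vertical between 0.12 and 0.52 rad and x of board3_foot in the frame of drywall between -0.085 and -0.025 m and y of board3_foot in the frame of drywall between -0.155 and 0.155 m and x of board3_mid in the frame of drywall between -0.04 and 0.03 m and angle between board3_mid's own z axis and vertical between 0.12 and 0.52 rad and linear speed of each of board1, board2, board3, can1, can2, can3 below 0.03 m/s and value of joint scan below 0.002 m); the robot touches nothing.
It fails at once if a bystander is moved more than 50 mm (distance of any of spray, jar, knife, tape, eraser from where it was at the start of the episode above 0.05 m).
It fails at once if the spray bottle or the jar is knocked over (angle between any of spray, jar's own z axis and vertical above 0.6 rad).
Of board1, board2, board3 only 2 to 3 are there at a start; the rules pass over those that are not, and their reading is None.
Of can1, can2, can3 only 2 to 3 are there at a start; the rules pass over those that are not, and their reading is None.
At some moment in a run one of can1, can2, can3 may be knocked a few centimetres aside while the robot is not near it.
It also fails if it takes over 210 s, if anything falls off the work surface, if the arm or the gripper's body presses on something with over 40 N, if the wrist force passes 120 N, or if a joint passes its speed limit or range.

ROBOT

A 6-joint arm with a two-finger parallel gripper is mounted at the origin on the work surface. World frame = base frame: x ahead of the robot, y to its left, z up, the work surface at z = 0. Lengths are in m, angles in rad, forces in N, time in s.
With the tool pointing down it reaches from about 0.3 to 0.875 m from the base axis. Payload 4.2 kg.
Tool frame: the origin (TCP) lies at the very end of the fingers, on their centre line; the grasp point (between the pads) lies 19 mm behind it (robot.hold_point_z is the distance from the TCP to the grasp point, in m); z points along the fingers, x is the direction in which the jaws open and shut, and the axes are right-handed (so a half turn about z gives the same grasp; the last joint's range is limited). The gripper opens to 85 mm and grips with 20 to 120 N. Pads are 22 mm wide; open, the fingers measure 114 mm over their backs; the gripper's body (76 mm by 85 mm) begins 54 mm behind the grasp point. The pads swing forward as they close: fully open they stand 13 mm farther back than shut.
Start: joints at [1.094, 0.32, 1.565, -0, 1.257, -0.02], TCP at [0.254, 0.516, 0.231] pointing down, gripper open.
Joint ranges: [-3.11, 3.11], [-0.84, 2.01], [0.21, 2.61], [-1.34, 4.49], [0.05, 2.63], [-2.56, 2.56]. Speed limits (rad/s): [2.57, 2.57, 3.14, 3.14, 3.14, 3.14].

INTERFACE

Orientations are given as a unit quaternion [x, y, z, w].
In Python, from plant import readout, snapshot, robot gives the robot as it stands.
- The arm moves only by the tool move_arm, never from a script. Its argument "commands" is a list that holds one entry, the list of rows, each a list of 4 numbers: the shift along the world's x, y, z in cm, then the turn about the world's z in rad. A call has 1 to 12 rows; each row is the pose to reach, as a shift and turn from the pose commanded when the call began; what a row does not reach only later rows make up. A row lasts 1/10 s, in which the tool goes at most 50 mm and 8.59 degrees, less where a joint would pass 70% of its speed; a pose out of reach is approached as far as the arm can. A call with a gripper value outside its range is refused whole. "gripper" is the opening, from 0 (shut) to 1 (fully open), set as the call begins (left out, the last holds). The fingers move at their own pace and stop on an object; "squeeze" is the grip in N (left out, the last holds). Time passes only in rows, so rows that repeat a pose let the fingers close. It gives the time, the measured TCP pose, the force and the opening at its end, in the units of the state.
- readout.read_state(): the state, without advancing time (a new reading comes with each control period).
- snapshot(name): name is "scene" or "top" or "wrist"; returns a dict with "color" (400x640x3 uint8, red, green, blue), "range_z" (400x640 float32, m along the optical axis (not along the pixel's ray), 0 where there is no reading), "vfov" (degrees; the focal length in pixels is half the picture's height over the tangent of half this angle, whatever the lens; pixels are square), "cx", "cy" (the principal point, pixels), "position" and "attitude" of the camera in the world; the wrist camera has in their place "T_tool_cam" (4x4, takes a point from camera to tool coordinates, whose origin is the TCP and whose axes are the tool frame's). Camera axes: x right, y down, z forward; pixel columns grow to the right and rows downward; lengths in m; the calibration is good to about 2 mm. A picture is of the moment at which its call begins: read the wrist's pose just before it.
- robot.close_job(): hands the job in, once; it reports no verdict.
The state is a dict: "time_s": time; "qpos": joint angles; "joint_vel": joint speeds; "joint_efforts": joint torques, N m; "ee_pos": TCP position; "tcp_rot": TCP orientation; "ft_force": force on the tool from outside, world axes, zero at the start; "torque": the same for the moment, N m; "opening": finger opening in m.
Only numpy, scipy, OpenCV 4.12 (cv2) and the standard library are available. Lean on these libraries where they do the work, as an engineer would, in place of code of your own. Each camera call takes 0.05 s, during which the arm holds its last target. There are 200 camera calls.

## Working session

There is one attempt and no reset: what is moved stays moved. The work goes in short steps, Python scripts to look and compute and a tool call to move; the robot and the scene stay as the last step left them, time stands still between calls to the robot, and variables do not carry over. Pictures are saved under pics/ and viewed, about 12 in all and at most 16, crops included, and the job is handed in when it is done.

Besides the shell and the picture viewer there is one more tool, called after "Call:" by a JSON object that holds its "op" and its "data". move_arm: Moves the arm, as the interface text tells. Its arguments: {"type":"object","properties":{"commands":{"type":"array","items":{"type":"array","items":{"type":"array","items":{"type":"number"}}}},"gripper":{"type":"number"},"squeeze":{"type":"number"}},"required":["commands"]}

```bash
ls; mkdir -p pics
cat > h.py <<'E'
import numpy as np, cv2
from scipy.spatial.transform import Rotation as R
from plant import readout, snapshot, robot
def cam(name):
    st=readout.read_state(); s=snapshot(name)
    h,w=s['color'].shape[:2]; f=h/2/np.tan(np.radians(s['vfov'])/2)
    if name=='wrist':
        T=np.eye(4);T[:3,:3]=R.from_quat(st['tcp_rot']).as_matrix();T[:3,3]=st['ee_pos'];T=T@np.array(s['T_tool_cam'])
    else:
        T=np.eye(4);a=np.array(s['attitude']);T[:3,:3]=a if a.shape==(3,3) else R.from_quat(a).as_matrix();T[:3,3]=s['position']
    z=s['range_z'];v,u=np.mgrid[:h,:w]
    P=np.stack([(u-s['cx'])/f*z,(v-s['cy'])/f*z,z],-1)@T[:3,:3].T+T[:3,3]
    P[z==0]=np.nan
    return s['color'],P,T,f,s
def save(fn,c,sc=1): 
    cv2.imwrite(fn,cv2.resize(c[...,::-1],None,fx=sc,fy=sc,interpolation=cv2.INTER_CUBIC))
E
python3 - <<'E'
from h import *
st=readout.read_state();print(st)
for n in('top','scene'):
    c,P,T,f,s=cam(n);print(n,T,f,s['cx'],s['cy']);save(f'pics/{n}0.png',c,1.25);np.savez(f'{n}0.npz',c=c,P=P)
E
```

```text
pics
{'time_s': 0.0, 'qpos': array([ 1.09398649e+00,  3.20300154e-01,  1.56570985e+00,  2.73067967e-05,
        1.25739344e+00, -1.99778947e-02]), 'joint_vel': array([-0.00035407, -0.00092022, -0.00024455,  0.0006223 ,  0.00103707,
        0.00166213]), 'joint_efforts': array([ 1.36025672e-03, -4.15516376e+01, -2.34169936e+01,  1.24112807e-04,
        7.94274209e-03,  1.90466011e-06]), 'ee_pos': array([0.25339214, 0.51561045, 0.23046555]), 'tcp_rot': array([ 8.48856151e-01,  5.28623131e-01, -7.84600336e-04,  4.52011876e-04]), 'ft_force': array([ 0.03632423, -0.57611557,  0.17221704]), 'torque': array([ 0.0171897 , -0.00338315,  0.05736676]), 'opening': 0.08521534582075309}
top [[ 0.02024901 -0.98613392  0.16471146  0.37160277]
 [-0.99971878 -0.02200456 -0.00884044 -0.01710034]
 [ 0.01234226 -0.16448613 -0.98630218  1.29203732]
 [ 0.          0.          0.          1.        ]] 475.14688238276796 312.43687645935233 205.1425773669632
scene [[-0.61589205  0.52013338 -0.59172481  1.1292652 ]
 [ 0.7876469   0.42273987 -0.44822245  0.39998943]
 [ 0.01701021 -0.74212685 -0.67004357  0.77723   ]
 [ 0.          0.          0.          1.        ]] 365.4117428969862 325.96282939158607 194.07845584573974
```

View pics/top0.png

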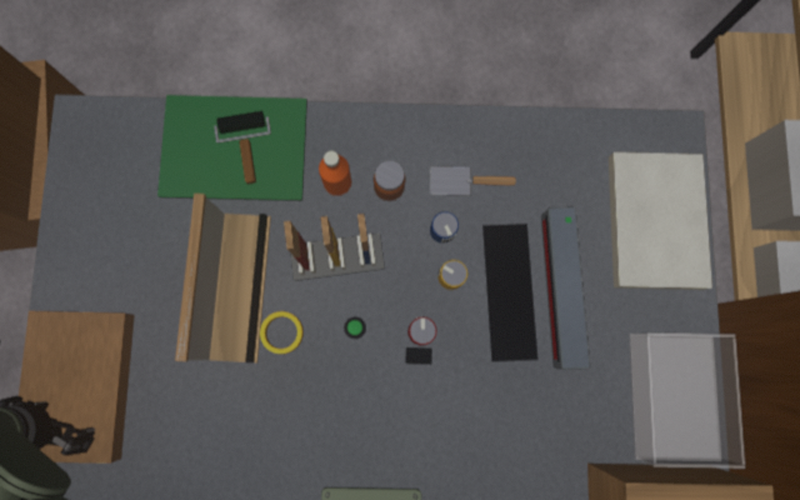

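View pics/scene0.png

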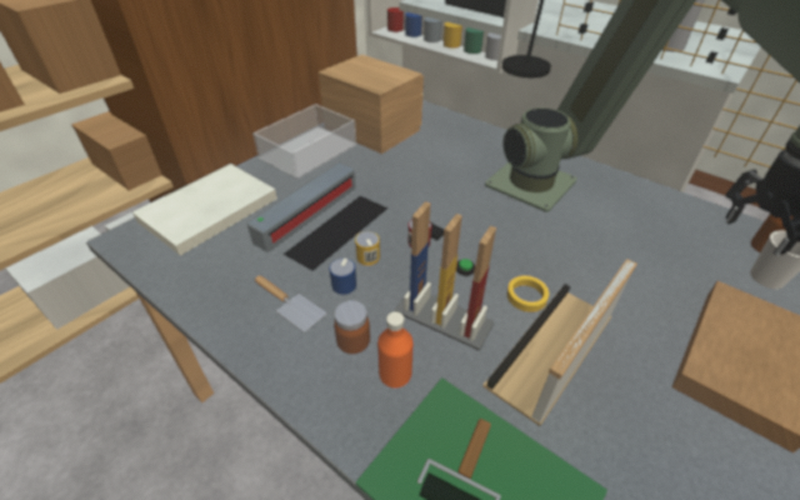

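Run:
```python
from h import *
d=np.load('top0.npz');c=d['c'];P=d['P']
hsv=cv2.cvtColor(c,cv2.COLOR_RGB2HSV)
def at(n,pts):
    for u,v in pts:
        uu,vv=round(u/1.25),round(v/1.25); q=P[vv-1:vv+2,uu-1:uu+2].reshape(-1,3); print(n,(u,v),np.round(np.nanmedian(q,0),3))
at('walltop',[(199,198),(183,357)]);at('plate',[(240,225),(230,350)]);at('bar',[(264,217),(251,358)])
at('scanner',[(551,212),(572,212),(563,363),(582,363)]);at('mat',[(487,228),(526,228),(495,357),(533,357)])
at('cans',[(444,227),(453,274),(422,331)]);at('button',[(355,327)]);at('tape',[(281,313)]);at('eraser',[(419,356)])
at('rack',[(295,275),(381,266),(290,243),(379,238)]);at('boards',[(291,236),(326,232),(363,225)])
# board tops: z>0.262
for y0 in [(0,0)]:
    m=(P[...,2]>0.25)&(P[...,0]>0.3)&(P[...,0]<0.6)&(P[...,1]>-.05)&(P[...,1]<.25)
    n,l,s,ce=cv2.connectedComponentsWithStats(m.astype(np.uint8))
    for i in range(1,n):
        if s[i,4]>5:
            q=P[l==i];xy=q[:,:2];w=np.linalg.svd(xy-xy.mean(0),full_matrices=False)[2][0];print('top',s[i,4],q.mean(0).round(3),np.degrees(np.arctan2(w[1],w[0])).round(1),q.min(0).round(3),q.max(0).round(3))
save('pics/canz.png',c[165:285,320:440],5);
save('pics/rackz.png',c[150:300,130:310],4)
```

```text
walltop (199, 198) [0.667 0.348 0.165]
walltop (183, 357) [0.36  0.357 0.166]
plate (240, 225) [0.649 0.305 0.008]
plate (230, 350) [0.377 0.309 0.008]
bar (264, 217) [0.662 0.249 0.029]
bar (251, 358) [0.362 0.258 0.028]
scanner (551, 212) [ 0.678 -0.367  0.07 ]
scanner (572, 212) [ 0.679 -0.412  0.07 ]
scanner (563, 363) [ 0.365 -0.383  0.068]
scanner (582, 363) [ 0.366 -0.423  0.068]
mat (487, 228) [ 0.657 -0.243  0.   ]
mat (526, 228) [ 0.66  -0.33   0.002]
mat (495, 357) [ 0.372 -0.258 -0.001]
mat (533, 357) [ 0.374 -0.338  0.001]
cans (444, 227) [ 0.641 -0.14   0.062]
cans (453, 274) [ 0.543 -0.159  0.06 ]
cans (422, 331) [ 0.423 -0.097  0.061]
button (355, 327) [0.429 0.044 0.023]
tape (281, 313) [0.457 0.201 0.024]
eraser (419, 356) [ 0.372 -0.093  0.017]
rack (295, 275) [0.541 0.179 0.009]
rack (381, 266) [ 0.563 -0.009  0.01 ]
rack (290, 243) [0.563 0.15  0.272]
rack (379, 238) [ 0.628 -0.002  0.008]
boards (291, 236) [0.575 0.148 0.268]
boards (326, 232) [0.582 0.087 0.27 ]
boards (363, 225) [0.597 0.024 0.27 ]
top 150 [0.575 0.153 0.268] -171.0 [0.551 0.145 0.25 ] [0.6   0.163 0.274]
top 115 [0.58  0.088 0.268] -170.2 [0.561 0.08  0.25 ] [0.6   0.097 0.276]
top 89 [0.583 0.024 0.269] -170.3 [0.567 0.017 0.251] [0.599 0.031 0.274]
```

View pics/canz.png

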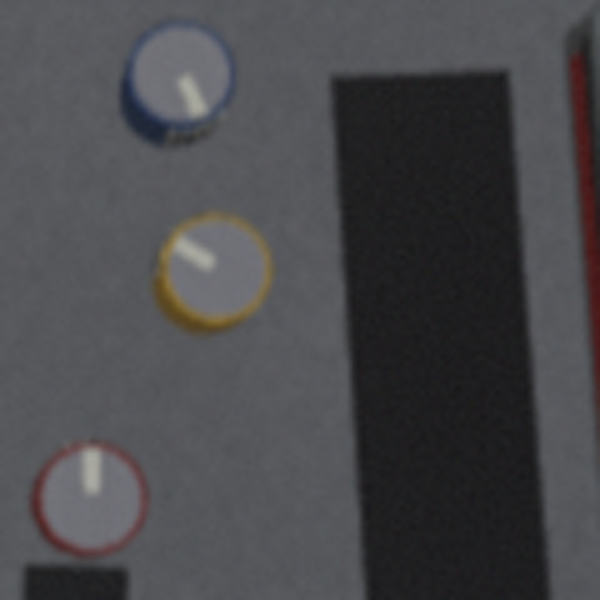

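View pics/rackz.png

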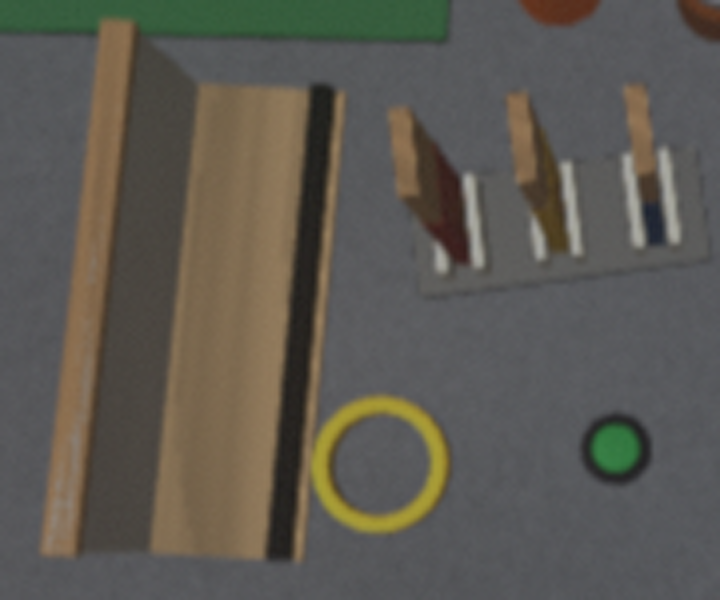

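```bash
cat >> h.py <<'E'
def rect(q): 
    (x,y),(w,h),a=cv2.minAreaRect((q[:,:2]*1000).astype(np.float32)); return np.round([x,y,w,h,a],1)
def cans(c,P):
    hsv=cv2.cvtColor(c,cv2.COLOR_RGB2HSV)
    m=(P[...,2]>.054)&(P[...,2]<.067)&(P[...,0]>.3)&(P[...,0]<.72)&(P[...,1]>-.36)&(P[...,1]<-.06)
    n,l,s,ce=cv2.connectedComponentsWithStats(m.astype(np.uint8))
    for i in range(1,n):
        if s[i,4]<150: continue
        q=P[l==i]; k=hsv[...,2][l==i].astype(float)
        (x,y),r=cv2.minEnclosingCircle((q[:,:2]*1000).astype(np.float32))
        cen=np.median(q[:,:2],0)
        col=c[l==i].astype(float).mean(0)
        lid=(np.hypot(*(q[:,:2]-[x/1000,y/1000]).T)<.024); w=np.clip(k-np.median(k[lid])-18,0,None)*lid
        dv=(q[:,:2]*w[:,None]).sum(0)/w.sum()-[x/1000,y/1000]
        print('can',s[i,4],'c',np.round([x,y,r],1),'mean',q.mean(0).round(4),'stripe',dv.round(4),'yaw',np.degrees(np.arctan2(dv[1],dv[0])).round(1),'col',col.round())
E
python3 - <<'E'
from h import *
d=np.load('top0.npz');c=d['c'];P=d['P']
def reg(zl,zh,xl,xh,yl,yh,dark=None):
    m=(P[...,2]>zl)&(P[...,2]<zh)&(P[...,0]>xl)&(P[...,0]<xh)&(P[...,1]>yl)&(P[...,1]<yh)
    if dark is not None:m&=c.max(-1)<dark
    m=cv2.morphologyEx(m.astype(np.uint8),cv2.MORPH_OPEN,np.ones((3,3)))>0
    return P[m]
print('wall',rect(reg(.158,.172,.3,.72,.32,.41)))
print('bar',rect(reg(.022,.036,.3,.72,.225,.29,60)))
print('scan',rect(reg(.06,.08,.3,.72,-.45,-.35)))
print('mat',rect(reg(-.01,.01,.3,.72,-.36,-.22,50)))
print('rack',rect(reg(.04,.062,.48,.68,-.02,.2)), rect(reg(.004,.02,.48,.68,-.02,.2)))
print('tape',rect(reg(.018,.032,.35,.5,.14,.25)))
print('btn',rect(reg(.015,.04,.38,.48,.0,.09)))
cans(c,P)
E
```

```text
wall [515.5 354.8  22.9 321.   88.1]
bar [511.9 257.5  14.7 316.4  88.1]
scan [ 522.  -399.4  338.9   62.9    3.5]
mat [ 516.6 -290.1  296.4   98.7    3.4]
rack [581.9  89.   62.7 161.2   8.5] [582.6  89.6  80.4 200.2   9.2]
tape [416.8 200.7  86.9  88.3   1.1]
btn [429.1  45.3  26.6  29.5   1.1]
can 363 c [ 647.6 -141.8   29.6] mean [ 0.6476 -0.1419  0.0603] stripe [-0.0104 -0.0058] yaw -150.9 col [105. 107. 115.]
can 371 c [ 544.5 -161.    29. ] mean [ 0.5442 -0.1607  0.0605] stripe [0.0083 0.0118] yaw 54.9 col [119. 115. 109.]
can 388 c [423.8 -97.   28.7] mean [ 0.4233 -0.0965  0.0606] stripe [0.0142 0.0002] yaw 0.8 col [112. 105. 110.]
```

Call:
{"op": "move_arm", "data": {"commands": [[[0,0,5,0.1],[5,-5,13,0.2],[31.9,-36.3,13,0.613],[31.9,-36.3,13,0.613],[31.9,-36.3,13,0.613],[31.9,-36.3,13,0.613],[31.9,-36.3,13,0.613],[31.9,-36.3,13,0.613],[31.9,-36.3,13,0.613],[31.9,-36.3,13,0.613],[31.9,-36.3,13,0.613],[31.9,-36.3,13,0.613]]], "gripper": 0.5, "squeeze": 40}}

```text
time_s: 1.3
ee_pos: [0.5753, 0.1491, 0.3606]
tcp_rot: [0.652, 0.758, -0.001, 0.001]
ft_force: [-0.3, 0.3, -0.2]
opening: 0.0425
```

```bash
cat >> h.py <<'E'
def tops(P,c,zl=.262,zh=.276,area=40):
    m=(P[...,2]>zl)&(P[...,2]<zh)&(P[...,0]>.5)&(P[...,0]<.68)&(P[...,1]>-.05)&(P[...,1]<.22)
    n,l,s,ce=cv2.connectedComponentsWithStats(m.astype(np.uint8))
    for i in range(1,n):
        if s[i,4]>area: print('top',s[i,4],rect(P[l==i]),P[l==i][:,2].mean().round(4))
def pose():
    st=readout.read_state();x=R.from_quat(st['tcp_rot']).as_matrix()[:,0];print('t',st['time_s'],'p',st['ee_pos'].round(4),'yaw',np.degrees(np.arctan2(x[1],x[0])).round(1),'F',st['ft_force'].round(1),'op',round(st['opening'],4))
E
python3 - <<'E'
from h import *
pose();c,P,T,f,s=cam('wrist');tops(P,c);save('pics/w1.png',c)
c,P,T,f,s=cam('top');tops(P,c)
E
```

```text
t 1.3 p [0.5753 0.1491 0.3606] yaw 98.7 F [-0.3  0.3 -0.2] op 0.0425
top 1082 [594.6  24.3  50.1  13.2   9.7] 0.2688
top 940 [588.5  88.7  50.2  12.4   9. ] 0.2693
top 814 [578.8 152.9  50.   11.2   8.7] 0.2697
top 124 [593.1  25.   50.1  11.9   9. ] 0.2696
top 126 [586.8  89.9  50.1  12.4   8.8] 0.2695
```

View pics/w1.png

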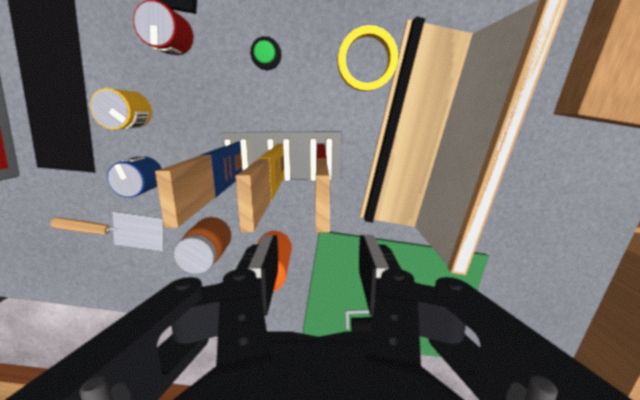

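Call:
{"op": "move_arm", "data": {"commands": [[[0.4,0,0,0],[0.4,0,0,0],[0.4,0,-5,0],[0.4,0,-9,0],[0.4,0,-12,0],[0.4,0,-14.6,0],[0.4,0,-14.6,0],[0.4,0,-14.6,0]]]}}

```text
time_s: 2.2
ee_pos: [0.5764, 0.1542, 0.2161]
tcp_rot: [0.649, 0.761, 0.0, 0.0]
ft_force: [-0.2, -0.6, 0.4]
opening: 0.0428
```

Call:
{"op": "move_arm", "data": {"commands": [[[0,0,0,0],[0,0,0,0],[0,0,0,0],[0,0,0,0],[0,0,0,0],[0,0,0,0],[0,0,0,0],[0,0,0,0]]], "gripper": 0}}

```text
time_s: 3.0
ee_pos: [0.5776, 0.1533, 0.2173]
tcp_rot: [0.65, 0.76, 0.002, 0.001]
ft_force: [0.8, 1.0, 6.0]
opening: 0.0113
```

Call:
{"op": "move_arm", "data": {"commands": [[[0,0,2,0],[0,0,4.5,0],[0,0,7,0],[0,0,7,0],[1,3,7,-0.05],[2,7,7,-0.1],[3.5,10,7,-0.19],[3.5,12.7,7,-0.19],[3.5,12.7,7,-0.19],[3.5,12.7,7,-0.19]]]}}

```text
time_s: 4.0
ee_pos: [0.6109, 0.2801, 0.283]
tcp_rot: [0.719, 0.695, -0.002, -0.0]
ft_force: [-0.1, 0.1, -2.9]
opening: 0.0113
```

Run:
```python
from h import *
pose();c,P,T,f,s=cam('scene');save('pics/s1.png',c)
c,P,T,f,s=cam('wrist');save('pics/w2.png',c)
```

```text
t 4.0 p [0.6109 0.2801 0.283 ] yaw 88.1 F [-0.1  0.1 -2.9] op 0.0113
```

View pics/s1.png

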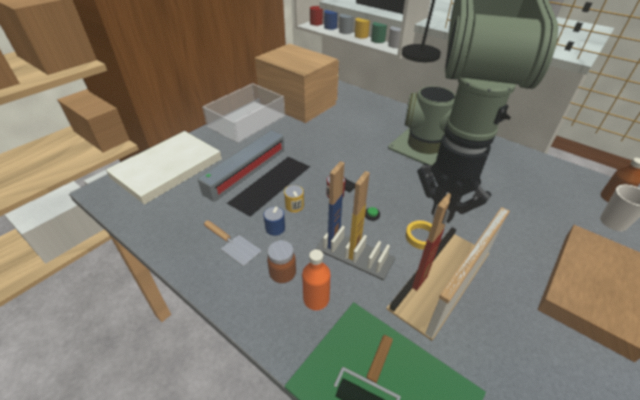

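Call:
{"op": "move_arm", "data": {"commands": [[[0,0,-3,0],[0,0,-5,0],[0,0,-6.2,0],[0,0,-6.6,0],[0,0,-6.9,0],[0,0,-6.9,0]]]}}

```text
time_s: 4.7
ee_pos: [0.612, 0.28, 0.2171]
tcp_rot: [0.719, 0.695, 0.001, 0.0]
ft_force: [-0.3, -0.4, -1.5]
opening: 0.0117
```

Call:
{"op": "move_arm", "data": {"commands": [[[0,0,-0.2,0],[0,0,-0.2,0],[0,0,-0.2,0]]]}}

```text
time_s: 5.0
ee_pos: [0.612, 0.2803, 0.2154]
tcp_rot: [0.719, 0.695, 0.001, 0.0]
ft_force: [-0.3, -0.5, 0.8]
opening: 0.0116
```

Call:
{"op": "move_arm", "data": {"commands": [[[0,0,0,0],[0,0,0,0],[0,0,0,0],[0,0,0,0],[0,0.7,0,0],[0,1.4,0,0],[0,2,0,0],[0,2.6,0,0],[0,3.2,0,0],[0,3.8,0,0],[0,4.4,0,0],[0,5,0,0]]], "gripper": 0.35}}

```text
time_s: 6.2
ee_pos: [0.6116, 0.3306, 0.2143]
tcp_rot: [0.719, 0.695, 0.0, -0.0]
ft_force: [0.2, 0.0, 0.8]
opening: 0.0298
```

Call:
{"op": "move_arm", "data": {"commands": [[[0,0.5,0,0],[0,1,0,0],[0,1.5,0,0],[0,2,0,0],[0,2.5,0,0],[0,3,0,0],[0,3.4,0,0],[0,3.4,0,0],[0,3.4,0,0]]]}}

```text
time_s: 7.1
ee_pos: [0.6116, 0.3642, 0.2144]
tcp_rot: [0.719, 0.695, 0.0, -0.0]
ft_force: [0.3, 0.2, 0.3]
opening: 0.0301
```

Run:
```python
from h import *
pose();c,P,T,f,s=cam('scene');save('pics/s2.png',c[150:350,330:560],3)
```

```text
t 7.1 p [0.6116 0.3642 0.2144] yaw 88.1 F [0.3 0.2 0.3] op 0.0301
```

View pics/s2.png

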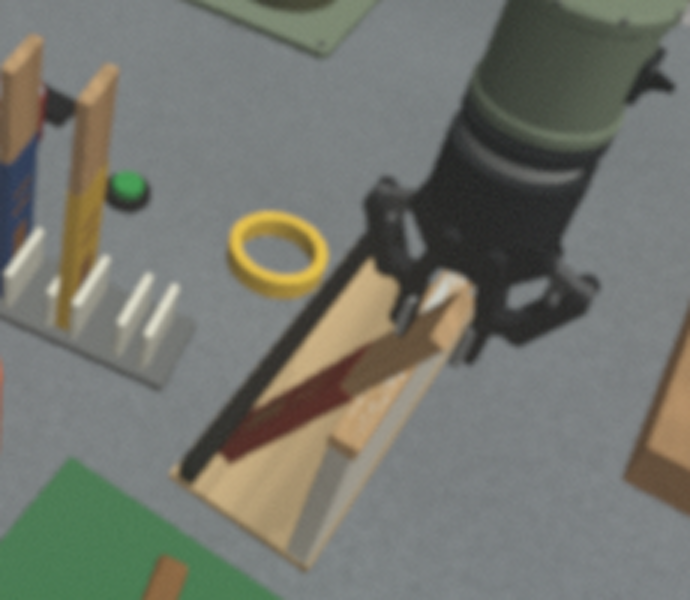

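Call:
{"op": "move_arm", "data": {"commands": [[[0,0,0,0],[0,0,0,0],[0,0,0,0],[0,0,3,0],[0,0,7,0],[0,0,11,0],[0,0,12,0],[0,0,12,0]]], "gripper": 0.6}}

```text
time_s: 7.95
ee_pos: [0.6122, 0.3643, 0.3368]
tcp_rot: [0.719, 0.695, 0.002, 0.001]
ft_force: [-0.1, 0.1, -0.1]
opening: 0.0509
```

Call:
{"op": "move_arm", "data": {"commands": [[[0,-5,0,0],[-1,-10,0,0.1],[-2,-15,0,0.19],[-2.5,-20,0,0.19],[-2.5,-24,0,0.19],[-2.5,-27.5,0,0.19],[-2.5,-27.5,0,0.19],[-2.5,-27.5,0,0.19],[-2.5,-27.5,0,0.19]]], "gripper": 0.5}}

```text
time_s: 8.85
ee_pos: [0.5863, 0.0899, 0.333]
tcp_rot: [0.649, 0.76, -0.001, -0.001]
ft_force: [0.7, 0.5, -0.3]
opening: 0.0429
```

```bash
cat >> h.py <<'E'
def boards(P,c):
    # leaning boards: points near wall above wall top
    m=(P[...,2]>.19)&(P[...,2]<.3)&(P[...,0]>.33)&(P[...,0]<.7)&(P[...,1]>.24)&(P[...,1]<.45)
    n,l,s,ce=cv2.connectedComponentsWithStats(m.astype(np.uint8))
    for i in range(1,n):
        if s[i,4]>30: q=P[l==i];print('lean',s[i,4],q.min(0).round(3),q.max(0).round(3))
    hsv=cv2.cvtColor(c,cv2.COLOR_RGB2HSV)
    for nm,(a,b) in dict(red=(168,182),yel=(18,30),blu=(105,125)).items():
        h=hsv[...,0].astype(int);h[h<6]+=180
        m=(h>=a)&(h<=b)&(hsv[...,1]>110)&(P[...,2]>.01)&(P[...,2]<.2)&(P[...,0]>.34)&(P[...,0]<.69)&(P[...,1]>.245)&(P[...,1]<.36)
        q=P[m]
        if len(q)>20:
            A=np.c_[q[:,2],np.ones(len(q))];k=np.linalg.lstsq(A,q[:,1],rcond=None)[0]
            print(nm,len(q),'x',np.median(q[:,0]).round(3),'front y at z=8mm',(k[0]*.008+k[1]).round(4),'tilt',np.degrees(np.arctan(k[0])).round(1))
E
python3 - <<'E'
from h import *
pose();c,P,T,f,s=cam('wrist');tops(P,c)
c,P,T,f,s=cam('top');tops(P,c);boards(P,c);cans(c,P)
E
```

```text
t 8.85 p [0.5863 0.0899 0.333 ] yaw 99.0 F [ 0.7  0.5 -0.3] op 0.0429
top 1216 [594.5  23.9  49.9  12.6   8.2] 0.2692
top 1055 [588.6  88.5  49.8  11.7   9.2] 0.2696
top 125 [592.6  24.9  50.4  11.9   9. ] 0.2696
top 94 [580.2  88.8  37.4  12.4   8.8] 0.2695
lean 551 [0.588 0.338 0.19 ] [0.638 0.379 0.254]
red 23 x 0.602 front y at z=8mm 0.2629 tilt 22.7
can 356 c [ 648.6 -142.    29.3] mean [ 0.6473 -0.1416  0.0606] stripe [-0.0113 -0.0054] yaw -154.5 col [106. 108. 117.]
can 374 c [ 544.3 -161.    29. ] mean [ 0.5442 -0.1608  0.0606] stripe [0.0084 0.0116] yaw 54.2 col [121. 117. 111.]
can 388 c [423.4 -96.9  28.8] mean [ 0.4234 -0.0965  0.0607] stripe [0.0147 0.0002] yaw 0.7 col [114. 107. 111.]
```

Call:
{"op": "move_arm", "data": {"commands": [[[0,0,-4,0],[0,0,-8,0],[0,0,-10.5,0],[0,0,-11.9,0],[0,0,-11.9,0],[0,0,-11.9,0]]]}}

```text
time_s: 9.55
ee_pos: [0.5869, 0.0899, 0.2156]
tcp_rot: [0.649, 0.761, 0.0, 0.0]
ft_force: [-0.6, -0.6, 1.0]
opening: 0.0425
```

Call:
{"op": "move_arm", "data": {"commands": [[[0,0,0,0],[0,0,0,0],[0,0,0,0],[0,0,0,0],[0,0,0,0],[0,0,0,0],[0,0,0,0],[0,0,0,0]]], "gripper": 0}}

```text
time_s: 10.35
ee_pos: [0.5873, 0.0892, 0.2166]
tcp_rot: [0.65, 0.76, 0.001, 0.001]
ft_force: [0.0, -0.3, 4.9]
opening: 0.0116
```

Call:
{"op": "move_arm", "data": {"commands": [[[0,0,2,0],[0,0,4.5,0],[0,0,7,0],[0,0,7,0],[-2,3,7,-0.05],[-4.5,7,7,-0.1],[-7.5,11,7,-0.19],[-7.5,15,7,-0.19],[-7.5,18.5,7,-0.19],[-7.5,20.4,7,-0.19],[-7.5,20.4,7,-0.19],[-7.5,20.4,7,-0.19]]]}}

```text
time_s: 11.55
ee_pos: [0.5113, 0.2922, 0.284]
tcp_rot: [0.719, 0.695, -0.002, 0.0]
ft_force: [-0.3, 0.4, -1.0]
opening: 0.0113
```

Call:
{"op": "move_arm", "data": {"commands": [[[0,0,-3,0],[0,0,-5,0],[0,0,-6.2,0],[0,0,-6.6,0],[0,0,-6.9,0],[0,0,-7.1,0],[0,0,-7.1,0],[0,0,-7.1,0]]]}}

```text
time_s: 12.35
ee_pos: [0.5119, 0.2932, 0.215]
tcp_rot: [0.719, 0.695, 0.001, 0.0]
ft_force: [0.2, 0.2, -1.2]
opening: 0.012
```

Call:
{"op": "move_arm", "data": {"commands": [[[0,0,-0.1,0],[0,0,-0.2,0],[0,0,-0.2,0]]]}}

```text
time_s: 12.65
ee_pos: [0.5121, 0.2934, 0.2148]
tcp_rot: [0.719, 0.695, 0.002, 0.0]
ft_force: [-1.4, -0.7, 7.8]
opening: 0.0114
```

Call:
{"op": "move_arm", "data": {"commands": [[[0,0,0,0],[0,0,0,0],[0,0,0,0],[0,0,0,0],[0,0.5,0,0],[0,1,0,0],[0,1.5,0,0],[0,2,0,0],[0,2.5,0,0],[0,3,0,0],[0,3.5,0,0],[0,4,0,0]]], "gripper": 0.35}}

```text
time_s: 13.85
ee_pos: [0.5116, 0.3335, 0.2123]
tcp_rot: [0.719, 0.695, 0.0, -0.0]
ft_force: [0.7, -0.3, -0.2]
opening: 0.0299
```

Call:
{"op": "move_arm", "data": {"commands": [[[0,0.5,0,0],[0,1,0,0],[0,1.5,0,0],[0,2,0,0],[0,2.5,0,0],[0,3,0,0],[0,3.5,0,0],[0,3.8,0,0],[0,3.8,0,0],[0,3.8,0,0]]]}}

```text
time_s: 14.85
ee_pos: [0.5115, 0.3686, 0.2119]
tcp_rot: [0.719, 0.695, -0.002, 0.002]
ft_force: [0.5, -7.0, 0.9]
opening: 0.0298
```

Run:
```python
from h import *
pose();c,P,T,f,s=cam('scene');save('pics/s3.png',c[150:350,330:560],3)
```

```text
t 14.85 p [0.5115 0.3686 0.2119] yaw 88.1 F [ 0.5 -7.   0.9] op 0.0298
```

View pics/s3.png

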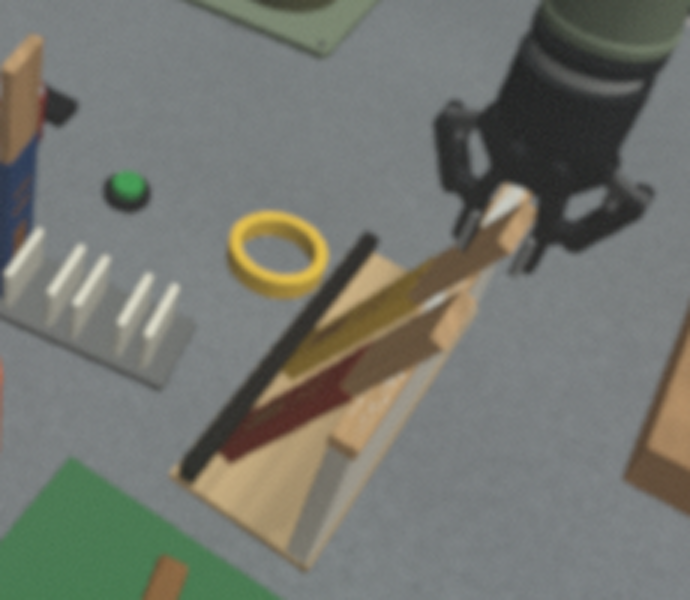

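Call:
{"op": "move_arm", "data": {"commands": [[[0,-0.4,0,0],[0,-0.4,0,0],[0,-0.4,0,0],[0,-0.4,3,0],[0,-0.4,7,0],[0,-0.4,11,0],[0,-0.4,12.2,0],[0,-0.4,12.2,0]]], "gripper": 0.55}}

```text
time_s: 15.7
ee_pos: [0.5122, 0.3678, 0.3367]
tcp_rot: [0.719, 0.695, 0.003, 0.0]
ft_force: [-0.5, 0.3, -0.8]
opening: 0.0471
```

Call:
{"op": "move_arm", "data": {"commands": [[[0,-5,0,0],[1,-10,0,0.1],[3,-15,0,0.19],[5,-20,0,0.19],[8.1,-24,0,0.19],[8.1,-28,0,0.19],[8.1,-32,0,0.19],[8.1,-34.3,0,0.19],[8.1,-34.3,0,0.19],[8.1,-34.3,0,0.19]]], "gripper": 0.5}}

```text
time_s: 16.7
ee_pos: [0.5921, 0.0242, 0.3325]
tcp_rot: [0.65, 0.76, -0.001, -0.002]
ft_force: [0.2, 0.2, 0.2]
opening: 0.0423
```

Run:
```python
from h import *
pose();c,P,T,f,s=cam('wrist');tops(P,c)
c,P,T,f,s=cam('top');tops(P,c);boards(P,c);cans(c,P)
```

```text
t 16.7 p [0.5921 0.0242 0.3325] yaw 98.9 F [0.2 0.2 0.2] op 0.0423
top 1057 [594.9  23.7  50.3  11.8   9.1] 0.2697
top 78 [582.7  23.3  30.4  11.8   9.5] 0.2688
lean 545 [0.588 0.339 0.19 ] [0.638 0.378 0.256]
lean 558 [0.486 0.342 0.19 ] [0.536 0.382 0.254]
yel 750 x 0.508 front y at z=8mm 0.2648 tilt 23.4
can 360 c [ 648.3 -141.6   29.1] mean [ 0.6475 -0.1415  0.0608] stripe [-0.0114 -0.0058] yaw -152.9 col [107. 109. 118.]
can 375 c [ 544.5 -161.1   29.1] mean [ 0.5442 -0.1608  0.0605] stripe [0.0084 0.0119] yaw 54.7 col [122. 118. 111.]
can 387 c [423.6 -96.8  28.8] mean [ 0.4234 -0.0964  0.0606] stripe [0.0144 0.0001] yaw 0.3 col [115. 108. 112.]
```

Call:
{"op": "move_arm", "data": {"commands": [[[0,0,-4,0],[0,0,-8,0],[0,0,-10.5,0],[0,0,-11.9,0],[0,0,-11.9,0],[0,0,-11.9,0]]]}}

```text
time_s: 17.4
ee_pos: [0.5928, 0.0251, 0.2156]
tcp_rot: [0.649, 0.761, 0.0, -0.0]
ft_force: [0.1, -0.4, 0.9]
opening: 0.0426
```

Call:
{"op": "move_arm", "data": {"commands": [[[0,0,0,0],[0,0,0,0],[0,0,0,0],[0,0,0,0],[0,0,0,0],[0,0,0,0],[0,0,0,0],[0,0,0,0]]], "gripper": 0}}

```text
time_s: 18.2
ee_pos: [0.5934, 0.0241, 0.2166]
tcp_rot: [0.65, 0.76, 0.001, 0.001]
ft_force: [0.6, 0.0, 5.4]
opening: 0.0112
```

Call:
{"op": "move_arm", "data": {"commands": [[[0,0,2,0],[0,0,4.5,0],[0,0,7,0],[0,0,7,0],[-3,3,7,-0.05],[-7,6,7,-0.1],[-11,9,7,-0.19],[-15,12,7,-0.19],[-18.1,15.5,7,-0.19],[-18.1,19.5,7,-0.19],[-18.1,23,7,-0.19],[-18.1,25.9,7,-0.19]]]}}

```text
time_s: 19.4
ee_pos: [0.4103, 0.2843, 0.2834]
tcp_rot: [0.719, 0.695, -0.001, -0.0]
ft_force: [1.1, -0.9, -2.1]
opening: 0.0116
```

Call:
{"op": "move_arm", "data": {"commands": [[[0,0,0,0],[0,0,0,0],[0,0,-3,0],[0,0,-5,0],[0,0,-6.2,0],[0,0,-6.6,0],[0,0,-6.9,0],[0,0,-7.2,0],[0,0,-7.2,0],[0,0,-7.2,0]]]}}

```text
time_s: 20.4
ee_pos: [0.4123, 0.2834, 0.2148]
tcp_rot: [0.719, 0.695, 0.001, 0.0]
ft_force: [-0.6, -1.1, 4.3]
opening: 0.0113
```

Call:
{"op": "move_arm", "data": {"commands": [[[0,0,0,0],[0,0,0,0],[0,0,0,0],[0,0,0,0],[0,0.5,0,0],[0,1,0,0],[0,1.5,0,0],[0,2,0,0],[0,2.5,0,0],[0,3,0,0],[0,3.6,0,0],[0,4.2,0,0]]], "gripper": 0.35}}

```text
time_s: 21.6
ee_pos: [0.4116, 0.3256, 0.2133]
tcp_rot: [0.719, 0.695, 0.0, -0.0]
ft_force: [-0.4, -0.0, -0.3]
opening: 0.0298
```

Call:
{"op": "move_arm", "data": {"commands": [[[0,0.5,0,0],[0,1,0,0],[0,1.5,0,0],[0,2,0,0],[0,2.5,0,0],[0,3,0,0],[0,3.5,0,0],[0,3.9,0,0],[0,3.9,0,0],[0,3.9,0,0]]]}}

```text
time_s: 22.6
ee_pos: [0.4116, 0.3641, 0.2134]
tcp_rot: [0.719, 0.695, 0.0, -0.0]
ft_force: [0.3, 0.6, -0.1]
opening: 0.0298
```

Run:
```python
from h import *
pose();c,P,T,f,s=cam('scene');save('pics/s4.png',c[110:320,330:580],3)
```

```text
t 22.6 p [0.4116 0.3641 0.2134] yaw 88.1 F [ 0.3  0.6 -0.1] op 0.0298
```

View pics/s4.png

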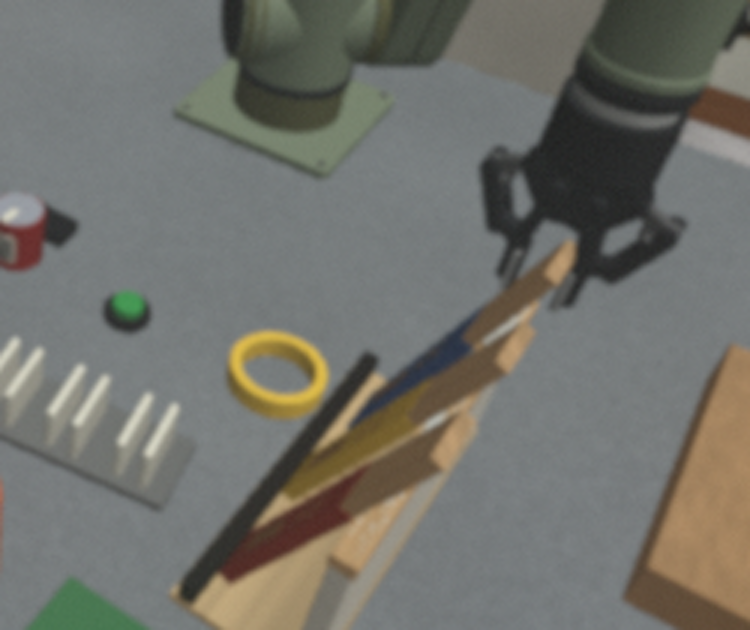

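Call:
{"op": "move_arm", "data": {"commands": [[[0,0,0,0],[0,-0.2,0,0],[0,-0.2,3,0],[0,-0.2,7,0],[0,-0.2,11,0],[3,-5,11,0],[6,-10,10,0],[10,-15,8,-0.15],[13,-20,6,-0.3],[16,-25,4,-0.45],[18,-30,2,-0.6],[20,-35,0,-0.75]]], "gripper": 0.55}}

```text
time_s: 23.85
ee_pos: [0.5851, 0.0719, 0.2367]
tcp_rot: [0.925, 0.38, 0.0, 0.0]
ft_force: [0.9, -0.4, 0.1]
opening: 0.0466
```

Call:
{"op": "move_arm", "data": {"commands": [[[1,-4,0,-0.1],[2.5,-9,0,-0.2],[3.6,-13,-3,-0.3],[3.6,-15.7,-5,-0.3],[3.6,-15.7,-5,-0.3],[3.6,-15.7,-5,-0.3],[3.6,-15.7,-5,-0.3]]], "gripper": 1}}

```text
time_s: 24.55
ee_pos: [0.6208, -0.0822, 0.1883]
tcp_rot: [0.97, 0.241, 0.001, 0.0]
ft_force: [0.1, -0.3, -0.0]
opening: 0.0853
```

Run:
```python
from h import *
pose();c,P,T,f,s=cam('top');boards(P,c);cans(c,P)
```

```text
t 24.55 p [ 0.6208 -0.0822  0.1883] yaw 27.9 F [ 0.1 -0.3 -0. ] op 0.0853
lean 549 [0.588 0.338 0.19 ] [0.639 0.378 0.253]
lean 568 [0.486 0.34  0.19 ] [0.536 0.382 0.254]
lean 580 [0.387 0.343 0.19 ] [0.437 0.382 0.258]
red 24 x 0.603 front y at z=8mm 0.2606 tilt 23.5
yel 739 x 0.508 front y at z=8mm 0.2652 tilt 23.3
can 187 c [ 647.9 -147.1   27.3] mean [ 0.6466 -0.1481  0.0609] stripe [-0.0113 -0.0006] yaw -177.1 col [115. 117. 121.]
```

Call:
{"op": "move_arm", "data": {"commands": [[[1.4,-3,0,0],[2.7,-6,0,0],[2.7,-6,0,0],[2.7,-6,0,0],[2.7,-6,0,0]]]}}

```text
time_s: 25.1
ee_pos: [0.6473, -0.1415, 0.1878]
tcp_rot: [0.97, 0.242, 0.0, -0.0]
ft_force: [-0.4, 0.2, -0.8]
opening: 0.0855
```

Run:
```python
from h import *
pose();c,P,T,f,s=cam('wrist');cans(c,P)
```

```text
t 25.1 p [ 0.6473 -0.1415  0.1878] yaw 28.0 F [-0.4  0.2 -0.8] op 0.0855
can 3722 c [426.6 -98.   29.6] mean [ 0.4307 -0.1011  0.0606] stripe [ 0.0129 -0.    ] yaw -0.2 col [188. 171. 178.]
can 3037 c [ 547.5 -162.2   29. ] mean [ 0.548  -0.1607  0.0608] stripe [0.0067 0.0114] yaw 59.6 col [208. 201. 187.]
can 2727 c [ 651.1 -143.    29. ] mean [ 0.6505 -0.1418  0.0609] stripe [-0.0123 -0.006 ] yaw -153.9 col [180. 185. 203.]
```

Call:
{"op": "move_arm", "data": {"commands": [[[0.2,0,-5,0],[0.2,0,-9,0],[0.2,0,-13,0],[0.2,0,-15.5,0],[0.2,0,-16.4,0],[0.2,0,-16.4,0]]]}}

```text
time_s: 25.75
ee_pos: [0.6489, -0.1421, 0.0225]
tcp_rot: [0.97, 0.242, -0.001, -0.001]
ft_force: [-0.1, -0.6, 0.3]
opening: 0.0852
```

Call:
{"op": "move_arm", "data": {"commands": [[[0,0,0,0],[0,0,0,0],[0,0,0,0],[0,0,0,0],[0,0,0,0],[0,0,0,0],[0,0,0,0]]], "gripper": 0}}

```text
time_s: 26.45
ee_pos: [0.6509, -0.1433, 0.0257]
tcp_rot: [0.971, 0.241, 0.002, 0.001]
ft_force: [0.4, 0.9, 6.4]
opening: 0.0567
```

Call:
{"op": "move_arm", "data": {"commands": [[[0,0,1,0],[0,0,2.5,0],[0,0,2.5,0]]]}}

```text
time_s: 26.75
ee_pos: [0.6511, -0.1435, 0.0511]
tcp_rot: [0.971, 0.241, 0.002, 0.001]
ft_force: [1.0, 0.5, -2.2]
opening: 0.0568
```

Call:
{"op": "move_arm", "data": {"commands": [[[-0.5,-2,0,0.15],[-1,-4,0,0.3],[-1.5,-6,0,0.45],[-2,-8,0,0.6],[-2.5,-10,0,0.75],[-3,-12,0,0.9],[-3.3,-14.2,0,1.05],[-3.3,-14.2,0,1.16],[-3.3,-14.2,0,1.16],[-3.3,-14.2,0,1.16]]]}}

```text
time_s: 27.75
ee_pos: [0.6163, -0.2848, 0.0481]
tcp_rot: [0.68, 0.733, 0.0, -0.0]
ft_force: [0.3, 1.0, -1.8]
opening: 0.0572
```

Call:
{"op": "move_arm", "data": {"commands": [[[0,0,-1.5,0],[0,0,-2.2,0],[0,0,-2.5,0],[0,0,-2.5,0]]]}}

```text
time_s: 28.15
ee_pos: [0.6158, -0.2842, 0.0254]
tcp_rot: [0.68, 0.734, -0.0, -0.001]
ft_force: [-6.4, 1.9, 14.9]
opening: 0.0564
```

Call:
{"op": "move_arm", "data": {"commands": [[[0,0,0,0],[0,0,0,0],[0,0,0,0],[0,0,0,0],[0,0,0,0],[0,0,4,0],[0,0,8,0],[0,0,12,0],[0,0,12,0]]], "gripper": 1}}

```text
time_s: 29.05
ee_pos: [0.6198, -0.2866, 0.1502]
tcp_rot: [0.68, 0.733, 0.002, 0.006]
ft_force: [0.1, -1.1, 0.1]
opening: 0.0853
```

Run:
```python
from h import *
pose();c,P,T,f,s=cam('wrist');cans(c,P)
```

```text
t 29.05 p [ 0.6198 -0.2866  0.1502] yaw 94.4 F [ 0.1 -1.1  0.1] op 0.0853
can 4718 c [ 546.8 -163.    29.2] mean [ 0.5463 -0.1646  0.0607] stripe [0.0072 0.0117] yaw 58.4 col [195. 188. 175.]
can 3647 c [ 616.6 -284.4   29. ] mean [ 0.6149 -0.2844  0.0608] stripe [ 0.0004 -0.0136] yaw -88.4 col [167. 173. 191.]
```

Call:
{"op": "move_arm", "data": {"commands": [[[-1.8,3,0,-0.13],[-3.5,6,0,-0.26],[-5.2,9,0,-0.39],[-7,12.2,0,-0.52],[-7,12.2,0,-0.65],[-7,12.2,0,-0.65],[-7,12.2,0,-0.65]]]}}

```text
time_s: 29.8
ee_pos: [0.5463, -0.1631, 0.1424]
tcp_rot: [0.878, 0.479, -0.0, -0.0]
ft_force: [0.4, -0.2, 0.8]
opening: 0.0853
```

Run:
```python
from h import *
pose();c,P,T,f,s=cam('wrist');cans(c,P)
```

```text
t 29.8 p [ 0.5463 -0.1631  0.1424] yaw 57.3 F [ 0.4 -0.2  0.8] op 0.0853
can 3997 c [427.  -98.9  28.7] mean [ 0.434  -0.1031  0.0609] stripe [0.0129 0.0008] yaw 3.5 col [218. 197. 203.]
can 3825 c [ 547.  -162.4   28.9] mean [ 0.5457 -0.1616  0.0609] stripe [0.0072 0.0114] yaw 57.7 col [229. 225. 207.]
can 1834 c [ 612.  -279.3   27.8] mean [ 0.6078 -0.277   0.0604] stripe [ 0.0049 -0.0145] yaw -71.3 col [174. 183. 205.]
```

Call:
{"op": "move_arm", "data": {"commands": [[[0,0,-4,0],[0,0,-8,0],[0,0,-11,0],[0,0,-11.9,0],[0,0,-11.9,0]]]}}

```text
time_s: 30.35
ee_pos: [0.5459, -0.1633, 0.0229]
tcp_rot: [0.878, 0.478, -0.001, -0.001]
ft_force: [-0.5, 0.1, -0.0]
opening: 0.0853
```

Call:
{"op": "move_arm", "data": {"commands": [[[0,0,0,0],[0,0,0,0],[0,0,0,0],[0,0,0,0],[0,0,0,0],[0,0,0,0],[0,0,0,0],[0,0,1.3,0],[0,0,2.5,0],[0,0,2.5,0]]], "gripper": 0}}

```text
time_s: 31.35
ee_pos: [0.5477, -0.1634, 0.0514]
tcp_rot: [0.878, 0.478, 0.002, 0.001]
ft_force: [1.1, 0.5, -2.7]
opening: 0.0565
```

Call:
{"op": "move_arm", "data": {"commands": [[[-0.3,-1.2,0,-0.14],[-0.6,-2.4,0,-0.28],[-0.9,-3.6,0,-0.42],[-1.2,-4.8,0,-0.56],[-1.5,-6,0,-0.7],[-1.8,-7.2,0,-0.84],[-2.1,-8.4,0,-0.98],[-2.4,-9.6,0,-1.12],[-2.7,-10.8,0,-1.26],[-2.95,-12,0,-1.4],[-2.95,-12.8,0,-1.5],[-2.95,-12.8,0,-1.5]]]}}

```text
time_s: 32.55
ee_pos: [0.5168, -0.2918, 0.0491]
tcp_rot: [0.968, -0.249, 0.0, 0.0]
ft_force: [-0.4, -1.4, -2.1]
opening: 0.0569
```

Call:
{"op": "move_arm", "data": {"commands": [[[0,0,0,-0.14],[0,0,0,-0.28],[0,0,0,-0.42],[0,0,0,-0.56],[0,0,0,-0.7],[0,0,0,-0.84],[0,0,0,-0.98],[0,0,0,-1.005],[0,0,0,-1.005],[0,0,0,-1.005]]]}}

```text
time_s: 33.55
ee_pos: [0.5169, -0.2908, 0.0492]
tcp_rot: [0.73, -0.684, -0.0, 0.0]
ft_force: [0.5, -0.0, -3.5]
opening: 0.0567
```

Call:
{"op": "move_arm", "data": {"commands": [[[0,0,-1.5,0],[0,0,-2.2,0],[0,0,-2.4,0],[0,0,-2.4,0]]]}}

```text
time_s: 33.95
ee_pos: [0.5165, -0.2905, 0.0263]
tcp_rot: [0.729, -0.684, -0.001, -0.0]
ft_force: [-2.1, 2.4, 5.0]
opening: 0.057
```

Call:
{"op": "move_arm", "data": {"commands": [[[0,0,0,0],[0,0,0,0],[0,0,0,0],[0,0,0,0],[0,0,0,0],[0,0,4,0],[0,0,8,0],[0,0,12,0],[0,0,12,0]]], "gripper": 1}}

```text
time_s: 34.85
ee_pos: [0.5201, -0.2929, 0.1513]
tcp_rot: [0.729, -0.685, 0.006, -0.001]
ft_force: [0.5, -0.2, 0.5]
opening: 0.0857
```

Run:
```python
from h import *
pose();c,P,T,f,s=cam('wrist');cans(c,P)
```

```text
t 34.85 p [ 0.5201 -0.2929  0.1513] yaw -86.4 F [ 0.5 -0.2  0.5] op 0.0857
can 4888 c [ 617.  -285.    29.1] mean [ 0.6173 -0.2848  0.0609] stripe [-0.0001 -0.0132] yaw -90.2 col [176. 181. 200.]
can 3548 c [ 519.7 -291.    28.9] mean [ 0.5211 -0.2908  0.0608] stripe [ 0.0009 -0.0132] yaw -86.0 col [205. 198. 184.]
can 2416 c [427.1 -98.9  29.4] mean [ 0.4345 -0.1011  0.0603] stripe [0.0129 0.0011] yaw 4.9 col [177. 154. 160.]
```

Call:
{"op": "move_arm", "data": {"commands": [[[-0.8,1.6,0,0.14],[-1.6,3.2,0,0.28],[-2.4,4.8,0,0.42],[-3.2,6.4,0,0.56],[-4,8,0,0.7],[-4.8,9.6,0,0.84],[-5.6,11.2,0,0.98],[-6.4,12.8,0,1.12],[-7.2,14.4,0,1.26],[-8,16,0,1.4],[-8.8,18,0,1.54],[-9.15,19.2,0,1.6]]]}}

```text
time_s: 36.1
ee_pos: [0.4234, -0.0976, 0.1437]
tcp_rot: [0.999, 0.048, -0.002, -0.001]
ft_force: [-0.0, -0.4, 0.8]
opening: 0.0852
```

Call:
{"op": "move_arm", "data": {"commands": [[[0,0,0,0.14],[0,0,0,0.28],[0,0,0,0.42],[0,0,0,0.56],[0,0,0,0.7],[0,0,0,0.84],[0,0,0,0.98],[0,0,0,1.12],[0,0,0,1.26],[0,0,0,1.4],[0,0,0,1.5],[0,0,0,1.5]]]}}

```text
time_s: 37.3
ee_pos: [0.4244, -0.0988, 0.1439]
tcp_rot: [0.7, 0.714, -0.001, -0.001]
ft_force: [-0.6, -0.4, 0.6]
opening: 0.0853
```

Run:
```python
from h import *
pose();c,P,T,f,s=cam('wrist');cans(c,P);c,P,T,f,s=cam('top');cans(c,P)
```

```text
t 37.3 p [ 0.4244 -0.0988  0.1439] yaw 91.2 F [-0.6 -0.4  0.6] op 0.0853
can 3764 c [425.4 -98.1  29. ] mean [ 0.4241 -0.0983  0.0609] stripe [ 0.0139 -0.0001] yaw -0.4 col [200. 182. 190.]
can 1869 c [ 517.5 -290.5   29.5] mean [ 0.5062 -0.2878  0.0603] stripe [ 0.0025 -0.0167] yaw -81.5 col [205. 192. 161.]
can 1133 c [ 614.2 -279.7   26.3] mean [ 0.6141 -0.2703  0.0603] stripe [nan nan] yaw nan col [152. 160. 183.]
can 363 c [ 614.6 -282.5   29. ] mean [ 0.6136 -0.2818  0.0604] stripe [ 0.0011 -0.014 ] yaw -85.6 col [104. 107. 116.]
can 380 c [ 516.5 -288.5   29. ] mean [ 0.5165 -0.2883  0.0604] stripe [ 0.0028 -0.0137] yaw -78.6 col [119. 115. 109.]h.py:30: RuntimeWarning: invalid value encountered in divide
  dv=(q[:,:2]*w[:,None]).sum(0)/w.sum()-[x/1000,y/1000]
```

Call:
{"op": "move_arm", "data": {"commands": [[[0,0,-4,0],[0,0,-8,0],[0,0,-11,0],[0,0,-12,0],[0,0,-12,0]]]}}

```text
time_s: 37.9
ee_pos: [0.4245, -0.0988, 0.0242]
tcp_rot: [0.7, 0.714, -0.001, -0.001]
ft_force: [-0.3, 0.5, 0.7]
opening: 0.0853
```

Call:
{"op": "move_arm", "data": {"commands": [[[0,0,0,0],[0,0,0,0],[0,0,0,0],[0,0,0,0],[0,0,0,0],[0,0,0,0],[0,0,0,0],[0,0,1.5,0],[0,0,3,0],[0,0,3,0]]], "gripper": 0}}

```text
time_s: 38.9
ee_pos: [0.4271, -0.0994, 0.0573]
tcp_rot: [0.7, 0.715, 0.001, 0.002]
ft_force: [0.2, -0.6, -2.8]
opening: 0.0568
```

Call:
{"op": "move_arm", "data": {"commands": [[[-0.1,-1.8,0,-0.14],[-0.3,-3.6,0,-0.28],[-0.5,-5.4,0,-0.42],[-0.7,-7.2,0,-0.56],[-0.9,-9,0,-0.7],[-1.1,-10.8,0,-0.84],[-1.3,-12.6,0,-0.98],[-1.5,-14.4,0,-1.12],[-1.7,-16.2,0,-1.26],[-1.8,-18,0,-1.4],[-1.8,-19.8,0,-1.515],[-1.8,-19.8,0,-1.515]]]}}

```text
time_s: 40.1
ee_pos: [0.4078, -0.2989, 0.0551]
tcp_rot: [0.999, 0.037, 0.001, 0.001]
ft_force: [-0.2, -0.5, -3.2]
opening: 0.0569
```

Call:
{"op": "move_arm", "data": {"commands": [[[0,0,0,0],[0,0,-1.5,0],[0,0,-2.5,0],[0,0,-2.9,0],[0,0,-2.9,0]]]}}

```text
time_s: 40.6
ee_pos: [0.4065, -0.2954, 0.027]
tcp_rot: [0.999, 0.039, -0.001, -0.001]
ft_force: [-3.1, 4.2, 9.0]
opening: 0.0571
```

Call:
{"op": "move_arm", "data": {"commands": [[[0,0,0,0],[0,0,0,0],[0,0,0,0],[0,0,0,0],[0,0,0,0],[0,0,4,0],[0,0,8,0],[0,0,12,0],[0,0,12,0]]], "gripper": 0.9}}

```text
time_s: 41.5
ee_pos: [0.4103, -0.2992, 0.1515]
tcp_rot: [0.999, 0.038, 0.005, 0.004]
ft_force: [0.9, -0.2, 0.7]
opening: 0.0769
```

Run:
```python
from h import *
pose();c,P,T,f,s=cam('wrist');cans(c,P);c,P,T,f,s=cam('top');cans(c,P)
```

```text
t 41.5 p [ 0.4103 -0.2992  0.1515] yaw 4.4 F [ 0.9 -0.2  0.7] op 0.0769
can 3637 c [ 407.5 -293.9   29. ] mean [ 0.4075 -0.2923  0.0609] stripe [ 0.001  -0.0138] yaw -85.8 col [212. 190. 198.]
can 3626 c [ 519.4 -290.3   29.1] mean [ 0.5176 -0.2889  0.0608] stripe [ 0.0013 -0.0137] yaw -84.6 col [222. 215. 197.]
can 3731 c [ 616.6 -284.    29.7] mean [ 0.6136 -0.2829  0.0606] stripe [ 0.0004 -0.0137] yaw -88.4 col [182. 188. 208.]
can 364 c [ 614.3 -282.3   29.4] mean [ 0.6134 -0.2818  0.0606] stripe [ 0.0015 -0.014 ] yaw -83.9 col [104. 107. 116.]
can 380 c [ 516.6 -288.6   28.8] mean [ 0.5162 -0.2881  0.0606] stripe [ 0.0028 -0.0138] yaw -78.5 col [120. 115. 108.]
can 324 c [ 405.5 -291.4   29.1] mean [ 0.4069 -0.2873  0.0603] stripe [ 0.0014 -0.0113] yaw -83.1 col [110. 103. 108.]
```

Call:
{"op": "move_arm", "data": {"commands": [[[0.2,4,0,0],[0.5,8,0,0],[0.8,12,0,0],[1.2,16,0,0],[1.5,20,0,0],[1.8,24,0,0],[2.1,28,0,0],[2.3,32,0,0],[2.3,34.1,0,0],[2.3,34.1,0,0],[2.3,34.1,0,0],[2.3,34.1,0,0]]], "gripper": 0}}

```text
time_s: 42.8
ee_pos: [0.4299, 0.0431, 0.1455]
tcp_rot: [0.999, 0.038, -0.001, 0.0]
ft_force: [-0.6, -0.2, -0.1]
opening: 0.0002
```

Run:
```python
from h import *
pose();c,P,T,f,s=cam('wrist');hsv=cv2.cvtColor(c,cv2.COLOR_RGB2HSV)
m=(hsv[...,0]>45)&(hsv[...,0]<80)&(hsv[...,1]>100)&(np.hypot(P[...,0]-.43,P[...,1]-.045)<.05)
q=P[m];print('btn',len(q),rect(q),np.median(q[:,2]).round(4))
c,P,T,f,s=cam('top');cans(c,P);save('pics/t2.png',c,1.25)
```

```text
t 42.8 p [0.4299 0.0431 0.1455] yaw 4.4 F [-0.6 -0.2 -0.1] op 0.0002
btn 998 [431.5  42.5  34.   35.5  16.3] 0.0215
can 364 c [ 614.4 -282.4   29.4] mean [ 0.6136 -0.2818  0.0603] stripe [ 0.0011 -0.0139] yaw -85.3 col [104. 106. 115.]
can 378 c [ 517.1 -288.7   28.9] mean [ 0.5164 -0.2883  0.0604] stripe [ 0.0023 -0.0139] yaw -80.7 col [119. 115. 108.]
can 389 c [ 404.8 -292.1   29. ] mean [ 0.4049 -0.2917  0.0606] stripe [ 0.0023 -0.0142] yaw -80.8 col [112. 104. 108.]
```

View pics/t2.png

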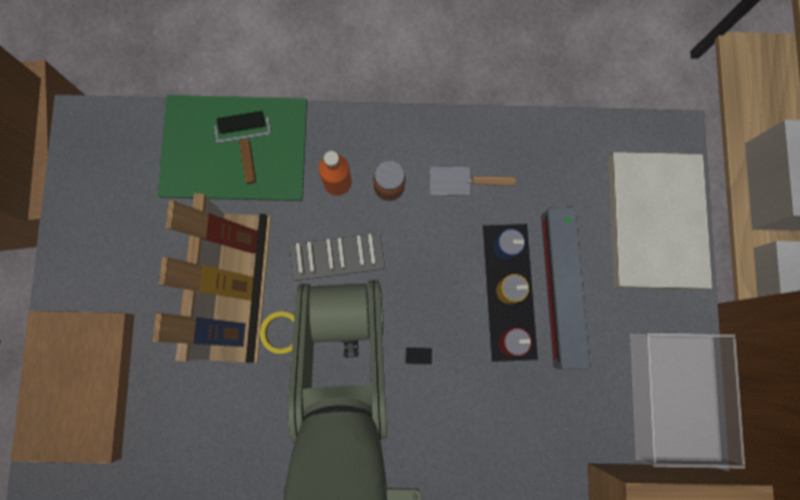

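Call:
{"op": "move_arm", "data": {"commands": [[[0,0.1,-4,0],[0,0.1,-8,0],[0,0.1,-11,0],[0,0.1,-12,0],[0,0.1,-12.6,0],[0,0.1,-13,0],[0,0.1,-13.2,0],[0,0.1,-13.2,0],[0,0.1,-13.2,0],[0,0.1,-13.2,0]]]}}

```text
time_s: 43.9
ee_pos: [0.4305, 0.0446, 0.016]
tcp_rot: [0.999, 0.039, 0.001, 0.0]
ft_force: [-3.8, -3.1, 10.2]
opening: -0.0003
```

Call:
{"op": "move_arm", "data": {"commands": [[[0,0,-0.3,0],[0,0,-0.3,0],[0,0,-0.3,0]]]}}

```text
time_s: 44.2
ee_pos: [0.4306, 0.0446, 0.0154]
tcp_rot: [0.999, 0.039, 0.001, 0.0]
ft_force: [-10.3, -3.2, 39.0]
opening: -0.0001
```

Call:
{"op": "move_arm", "data": {"commands": [[[0,0,3,0],[0,0,7,0],[0,2,12,0],[0,5,17,0],[-3,9,17,0],[-6,12,17,0],[-8,15,17,0],[-8,15,17,0],[-8,15,17,0],[-8,15,17,0]]]}}

```text
time_s: 45.2
ee_pos: [0.3513, 0.1947, 0.1819]
tcp_rot: [0.999, 0.038, 0.001, -0.0]
ft_force: [-0.2, 0.4, 0.1]
opening: -0.0001
```

Run:
```python
from h import *
pose();c,P,T,f,s=cam('top');boards(P,c);cans(c,P);save('pics/t3.png',c,1.25)
c,P,T,f,s=cam('scene');boards(P,c)
```

```text
t 45.2 p [0.3513 0.1947 0.1819] yaw 4.4 F [-0.2  0.4  0.1] op -0.0001
lean 550 [0.587 0.339 0.19 ] [0.639 0.378 0.255]
lean 563 [0.486 0.341 0.19 ] [0.536 0.382 0.253]
lean 579 [0.387 0.343 0.19 ] [0.437 0.383 0.259]
red 23 x 0.605 front y at z=8mm 0.2611 tilt 23.3
yel 741 x 0.508 front y at z=8mm 0.2659 tilt 23.0
can 368 c [ 614.5 -282.5   29.3] mean [ 0.6132 -0.2818  0.0605] stripe [ 0.0014 -0.0141] yaw -84.4 col [103. 106. 115.]
can 376 c [ 516.7 -288.3   28.9] mean [ 0.5163 -0.2883  0.0607] stripe [ 0.0026 -0.0139] yaw -79.2 col [119. 114. 108.]
can 392 c [ 405.1 -292.2   29. ] mean [ 0.4048 -0.2917  0.0604] stripe [ 0.0018 -0.0138] yaw -82.6 col [111. 104. 108.]
lean 335 [0.391 0.345 0.19 ] [0.444 0.381 0.256]
lean 405 [0.49  0.342 0.19 ] [0.541 0.38  0.251]
lean 482 [0.591 0.338 0.19 ] [0.644 0.377 0.252]
yel 527 x 0.536 front y at z=8mm 0.2657 tilt 23.5
```

View pics/t3.png

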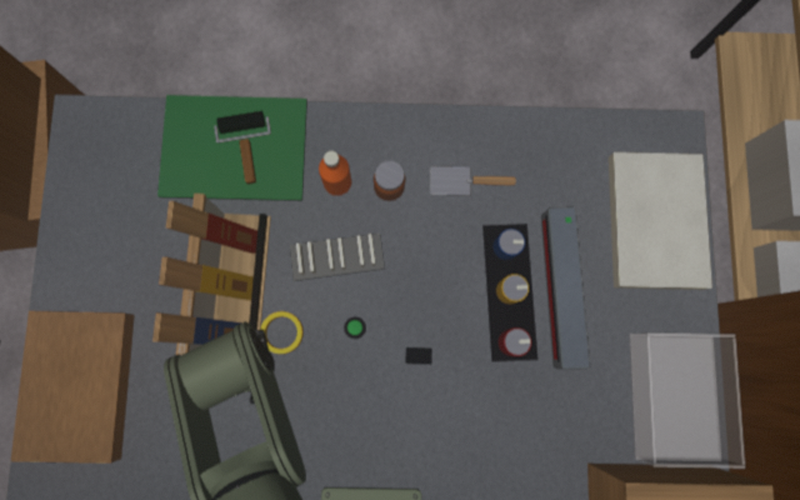

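Call:
{"op": "move_arm", "data": {"commands": [[[0,0,3,0],[0,0,5,0],[0,0,5,0],[0,0,5,0],[0,0,5,0],[0,0,5,0],[0,0,5,0],[0,0,5,0],[0,0,5,0],[0,0,5,0],[0,0,5,0],[0,0,5,0]]]}}

```text
time_s: 46.5
ee_pos: [0.3504, 0.195, 0.2312]
tcp_rot: [0.999, 0.039, 0.0, -0.0]
ft_force: [0.3, -1.6, 0.6]
opening: -0.0002
```

Call:
{"op": "move_arm", "data": {"commands": [[[0,0,0,0],[0,0,0,0],[0,0,0,0],[0,0,0,0],[0,0,0,0],[0,0,0,0],[0,0,0,0],[0,0,0,0],[0,0,0,0],[0,0,0,0],[0,0,0,0],[0,0,0,0]]]}}

```text
time_s: 47.7
ee_pos: [0.3505, 0.195, 0.2312]
tcp_rot: [0.999, 0.039, 0.0, -0.0]
ft_force: [-0.9, -0.5, 0.2]
opening: 0.0002
```

Call:
{"op": "move_arm", "data": {"commands": [[[0,0,0,0],[0,0,0,0],[0,0,0,0],[0,0,0,0],[0,0,0,0],[0,0,0,0],[0,0,0,0],[0,0,0,0],[0,0,0,0],[0,0,0,0],[0,0,0,0],[0,0,0,0]]]}}

```text
time_s: 48.9
ee_pos: [0.3504, 0.195, 0.2312]
tcp_rot: [0.999, 0.038, 0.0, 0.0]
ft_force: [-0.6, 0.8, 0.6]
opening: -0.0002
```

Call:
{"op": "move_arm", "data": {"commands": [[[0,0,0,0],[0,0,0,0],[0,0,0,0],[0,0,0,0],[0,0,0,0],[0,0,0,0],[0,0,0,0],[0,0,0,0],[0,0,0,0],[0,0,0,0],[0,0,0,0],[0,0,0,0]]]}}

```text
time_s: 50.1
ee_pos: [0.3504, 0.195, 0.2312]
tcp_rot: [0.999, 0.038, 0.0, -0.0]
ft_force: [0.6, -0.0, -0.3]
opening: -0.0002
```

Run:
```python
from h import *
pose();c,P,T,f,s=cam('top');boards(P,c);cans(c,P)
```

```text
t 50.1 p [0.3504 0.195  0.2312] yaw 4.4 F [ 0.6 -0.  -0.3] op -0.0002
lean 550 [0.587 0.338 0.19 ] [0.639 0.379 0.255]
lean 566 [0.486 0.342 0.19 ] [0.536 0.383 0.255]
lean 582 [0.387 0.344 0.19 ] [0.437 0.383 0.259]
red 23 x 0.605 front y at z=8mm 0.261 tilt 23.6
yel 746 x 0.508 front y at z=8mm 0.2649 tilt 23.4
can 368 c [ 614.5 -282.    29.4] mean [ 0.6132 -0.2815  0.0605] stripe [ 0.0012 -0.014 ] yaw -85.2 col [102. 105. 114.]
can 380 c [ 517.3 -288.4   29.2] mean [ 0.5164 -0.2881  0.0606] stripe [ 0.002  -0.0144] yaw -81.9 col [119. 115. 108.]
can 391 c [ 405.4 -292.3   29.3] mean [ 0.405  -0.2917  0.0603] stripe [ 0.0016 -0.0145] yaw -83.7 col [111. 103. 107.]
```

```bash
python3 -c "
from h import *
print(robot.close_job())"
```

```text
the job is handed in; nothing more can be done
None
```

The job is handed in at about 50 s. All three boards lean on the drying wall, all three cans stand on the mat, and I pressed the scan button and released it.

**Last checks, from the top camera just before hand-in:**
- **Boards:** The red and yellow boards lean about 23° off vertical. Their feet rest against the stop bar, roughly 70–75 mm out from the wall. For the blue board I have no foot or tilt number, because the colour fit returned none. Its top end sits like the other two, and it showed leaning in the pictures.
- **Foot positions:** I set the feet 52 to 66 mm out from the wall, and the red and yellow ones slid back against the bar. By my figures that is about 10 mm inside the allowed limit.
- **Cans:** All stand upright with centres well inside the mat. Measured label directions were 1–5° off square in the last reading. The two cameras disagreed by a few degrees, with a worst reading of about 8°, against an allowed 17°.
- **Button:** I pressed it until it bottomed out, with the tool 6–7 mm below its measured top and a force of 10 N rising to 39 N. I had no direct reading of its travel. That peak is below the 120 N wrist limit, but only just under the 40 N body-pressure limit, which I took to exclude the fingers.
- **Can knock:** No can was seen displaced during the run, including a wait of about 5 s after the press. The bystander objects looked unmoved in the picture taken after the press.

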